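Move the seed jars to the new rack in reverse order

ROBOT

A 6-joint arm with a two-finger parallel gripper is mounted at the origin on the work surface. World frame = base frame: x ahead of the robot, y to its left, z up, the work surface at z = 0. Lengths are in m, angles in rad, forces in N, time in s.
With the tool pointing down it reaches from about 0.325 to 0.775 m from the base axis. Payload 9.3 kg.
Tool frame: the origin (TCP) lies at the very end of the fingers, on their centre line; the grasp point (between the pads) lies r.grasp_offset behind it (r.grasp_offset is the distance from the TCP to the grasp point, in m); z points along the fingers, y is the line along which they close (so a half turn about z gives the same grasp; the last joint's range is limited). The gripper opens to 85 mm and grips with 20 to 120 N. Pads are 22 mm wide; open, the fingers measure 114 mm over their backs; the gripper's body (76 mm by 85 mm) begins 54 mm behind the grasp point. The pads swing forward as they close: fully open they stand 13 mm farther back than shut.
Start: joints at [-1.47, 0.259, 0.021, 1.334, 0, 1.418], TCP at [0.138, -0.532, 0.231] pointing down, gripper open.
Joint ranges: [-3.04, 3.04], [-0.91, 1.82], [-1.04, 1.36], [-1.92, 1.95], [-1.52, 1.45], [-3.14, 3.14]. Speed limits (rad/s): [2.22, 2.22, 2.79, 3.14, 3.14, 3.14].

INTERFACE

Orientations are given as [roll, pitch, yaw] about the fixed x, y, z axes, in that order (R = Rz(yaw) Ry(pitch) Rx(roll)).
In Python, from plant import r gives the robot as it stands. The module is installed in compiled form; this text tells all that it offers.
- The arm moves only by the shell command python3 -m creep 'ROWS' [FORCE]. ROWS is one flat JSON list of numbers that holds 1 to 8 rows one after another, with no inner brackets; each row has 7 numbers: a rotation vector rx, ry, rz in units of 0.1 rad, then dx, dy, dz in units of 25 mm, then the finger opening in m; each row shifts and turns the commanded pose from where the row before left it, along the tool's axes as they then stand; what a row does not reach is not made up. A row lasts 1/12 s, in which the tool goes at most 0.0417 m and 0.125 rad, less where a joint would pass 70% of its speed; a pose out of reach is approached as far as the arm can. The fingers move at their own pace and stop on an object; FORCE is the grip in N (left out, the last holds). Time passes only in rows, so rows that do not move let the fingers close. It prints the time, the measured TCP pose, the force, the opening and the grip force at its end. Input that does not fit is refused with a message, and nothing moves.
- r.observe(): the state, without advancing time (a new reading comes with each control period).
- r.capture(name): name is "scene" or "top" or "wrist"; returns a dict with "frame" (384x512x3 uint8, red, green, blue), "mtx" (3x3 intrinsics, pixels), "dist_coeffs" ([k1, k2, p1, p2, k3] as OpenCV has them; the pictures are not rectified), "rvec" (rotation vector, rad) and "tvec" (3), from world to camera coordinates, as OpenCV has them. Camera axes: x right, y down, z forward; pixel columns grow to the right and rows downward; lengths in m; the calibration is good to about 2 mm. A picture is of the moment at which its call begins. There is no depth.
- r.hand_in(): hands the job in; it is judged then, once.
The state is a dict: "t": time; "joint_pos": joint angles; "dq": joint speeds; "tau": joint torques, N m; "eef_pos": TCP position; "orientation": TCP orientation; "ft_force": force on the tool from outside, world axes, zero at the start; "moment": the same for the moment, N m; "finger_gap": finger opening in m; "grip_force": force on a finger pad.
Only numpy, scipy, OpenCV 4.12 (cv2) and the standard library are available. Lean on these libraries where they do the work, as an engineer would, in place of code of your own. Each camera call takes 0.05 s, during which the arm holds its last target. There are 200 camera calls.

TASK

The old grey shelf is coming down, so move the four jars from it to the pale timber rack, one on each cork disc, in reverse order: the jar at the left end of the shelf goes to the right end of the rack, and so on. Keep the jars upright all the while, and leave each standing centred on its disc, let go and at rest.

Things in the scene. Friction and masses are not known exactly. Their poses are not given: they have to be found in the camera images.
- shelf: Old shelf where the jars start: narrow weathered grey paling, 95 (x) by 340 (y) mm, on two bearers; fixed. Origin under its centre at bench level, z up, +y along it towards its left end seen from the robot; flat top at z = 70 mm. Places at y = +108, +36, -36, -108 mm. Nearer to or farther from the robot than the rack, turned up to 0.12 rad.
- rack: New rack: pale timber tray, 90 (x) by 340 (y) mm; fixed, turned up to 0.12 rad. Origin under its centre at bench level, z up, +y along it towards its left end seen from the robot. Floor at z = 50 mm between two 6 mm high lips along the long sides, 74 mm apart. Four flat dark brown cork discs, 52 mm across, centred at x = 0, y = +108, +36, -36, -108 mm; empty at the start.
- jar_red: Closed glass jar with a red paper band and a black screw lid bearing a red dot on top: a plain upright cylinder 45 mm in diameter up to 56 mm, then the lid, 43 mm in diameter, to its top at 76 mm; 100 to 190 g. Origin at the centre of its underside, z up. Starts on the shelf beside the red tab.
- jar_yellow: Closed glass jar with a yellow paper band and a black screw lid bearing a yellow dot on top: a plain upright cylinder 45 mm in diameter up to 56 mm, then the lid, 43 mm in diameter, to its top at 76 mm; 100 to 190 g. Origin at the centre of its underside, z up. Starts on the shelf beside the yellow tab.
- jar_blue: Closed glass jar with a blue paper band and a black screw lid bearing a blue dot on top: a plain upright cylinder 45 mm in diameter up to 56 mm, then the lid, 43 mm in diameter, to its top at 76 mm; 100 to 190 g. Origin at the centre of its underside, z up. Starts on the shelf beside the blue tab.
- jar_white: Closed glass jar with a white paper band and a black screw lid bearing a white dot on top: a plain upright cylinder 45 mm in diameter up to 56 mm, then the lid, 43 mm in diameter, to its top at 76 mm; 100 to 190 g. Origin at the centre of its underside, z up. Starts on the shelf beside the white tab.
- tab_red: Flat red tab fixed on the shelf's top along the edge nearer the robot, 12 (x) by 44 (y) by 5 mm, marking where the red jar stood (the jar starts centred within 4 mm of 43 mm beyond it, in +x of the shelf, at the same y). Origin at the centre of its underside; axes as the shelf's. Stays put.
- tab_yellow: Flat yellow tab fixed on the shelf's top along the edge nearer the robot, 12 (x) by 44 (y) by 5 mm, marking where the yellow jar stood (the jar starts centred within 4 mm of 43 mm beyond it, in +x of the shelf, at the same y). Origin at the centre of its underside; axes as the shelf's. Stays put.
- tab_blue: Flat blue tab fixed on the shelf's top along the edge nearer the robot, 12 (x) by 44 (y) by 5 mm, marking where the blue jar stood (the jar starts centred within 4 mm of 43 mm beyond it, in +x of the shelf, at the same y). Origin at the centre of its underside; axes as the shelf's. Stays put.
- tab_white: Flat white tab fixed on the shelf's top along the edge nearer the robot, 12 (x) by 44 (y) by 5 mm, marking where the white jar stood (the jar starts centred within 4 mm of 43 mm beyond it, in +x of the shelf, at the same y). Origin at the centre of its underside; axes as the shelf's. Stays put.

How it is judged:
By the outcome, as a careful person would: the job done as asked, in the order asked, and still so for the second after the job is handed in, with the robot touching nothing.
It also fails if it takes over 96 s, if anything falls off the work surface, if the arm or the gripper's body presses on something with over 40 N, if the wrist force passes 120 N, or if a joint passes its speed limit or range.

## Working session

There is one attempt and no reset: what is moved stays moved. The work goes in short steps, Python scripts to look and compute and a shell command to move; the robot and the scene stay as the last step left them, time stands still between calls to the robot, and variables do not carry over. Pictures are saved under pics/ and viewed, at most 14 in all, crops included, and the job is handed in when it is done.

```bash
mkdir -p pics; ls
python3 - <<'E'
from plant import r
import cv2,numpy as np
o=r.observe();print({k:np.round(v,4).tolist() for k,v in o.items()},r.grasp_offset)
for n in("top","scene"):
    c=r.capture(n);cv2.imwrite(f"pics/{n}0.png",c["frame"][:,:,::-1]);print(n,c["rvec"],c["tvec"],c["mtx"][0],c["dist_coeffs"])
E
```

```text
pics
{'t': 0.0, 'joint_pos': [-1.4696, 0.2593, 0.0208, 1.3337, 0.0001, 1.4182], 'dq': [-0.0001, -0.0008, 0.0001, 0.001, 0.0011, -0.001], 'tau': [-0.0007, -55.5637, 34.4529, 0.0138, -0.0002, 0.0], 'eef_pos': [0.1381, -0.5321, 0.2306], 'orientation': [-3.1402, -0.0003, 0.2538], 'ft_force': [-0.0137, 0.028, -0.4058], 'moment': [0.0037, -0.0195, 0.0091], 'grip_force': 0.0, 'finger_gap': 0.0851} 0.0187
top [ 2.18030267 -2.17410743  0.0727887 ] [-0.02060944  0.5427337   0.69742389] [384.21186466   0.         261.91892299] [-0.05583328  0.          0.          0.          0.        ]
scene [ 2.35999369  1.13398996 -0.30838736] [-0.31997329 -0.3566602   1.16261   ] [482.39654753   0.         255.47129287] [-0.18200634  0.          0.          0.          0.        ]
```

View pics/top0.png

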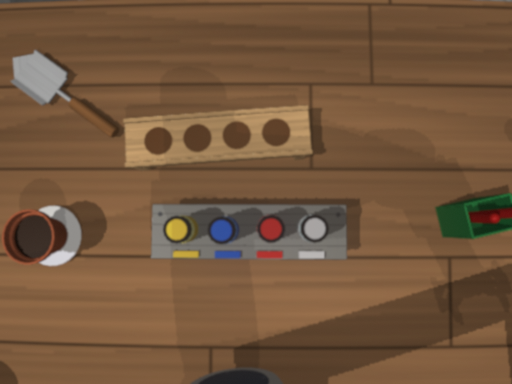

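View pics/scene0.png

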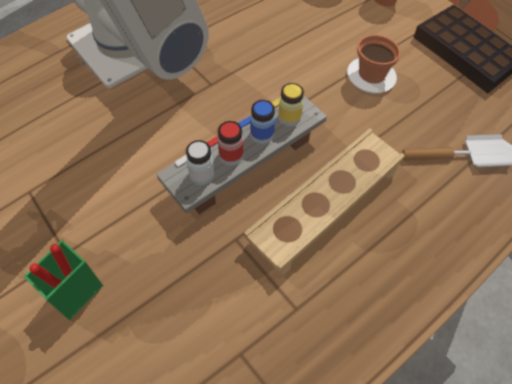

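The top view is +x up and +y left. The grey shelf is nearer the robot, with yellow (177,229), blue (222,230), red (271,229) and white (315,228) from left to right. The rack lies beyond it, with empty discs at about (158,140), (197,138), (236,135) and (276,132). The scene view agrees. So yellow goes to the right end, then blue, red, and white at the left end.

```bash
cat > h.py <<'E'
from plant import r
import cv2,numpy as np
def ray(c,uv,z):
    R,_=cv2.Rodrigues(np.array(c["rvec"],float));t=np.array(c["tvec"],float).ravel()
    p=cv2.undistortPoints(np.array(uv,float).reshape(-1,1,2),np.array(c["mtx"]),np.array(c["dist_coeffs"])).reshape(-1,2)
    C=-R.T@t;d=np.c_[p,np.ones(len(p))]@R
    return C+d*((z-C[2])/d[:,2])[:,None]
def blobs(f,col,amin=30):
    h=cv2.cvtColor(f,cv2.COLOR_RGB2HSV);H,S,V=[h[...,i].astype(int) for i in range(3)]
    m={'yellow':(abs(H-26)<6)&(S>170)&(V>120),'blue':(abs(H-112)<12)&(S>150)&(V>70),
       'red':((H<6)|(H>174))&(S>170)&(V>90),'white':(S<25)&(V>160),
       'cork':(S>80)&(V<110)}[col].astype(np.uint8)
    n,l,s,c=cv2.connectedComponentsWithStats(m)
    return [(s[i,4],c[i].round(1),s[i,:4].tolist()) for i in range(1,n) if s[i,4]>=amin]
E
python3 - <<'E'
from h import *
c=r.capture("top");f=c["frame"]
sub=f.copy();g=np.zeros_like(f);g[195:262,145:350]=f[195:262,145:350]
for k in('yellow','blue','red','white'):
    for a,p,b in blobs(g,k): print(k,a,p,b,ray(c,[p],.146 if p[1]<245 else .075)[0].round(4))
print(f[140,158],f[130,140],f[229,177],f[254,186],f[228,315],f[254,312])
g=np.full_like(f,255);g[110:165,130:305]=f[110:165,130:305]
hs=cv2.cvtColor(g,cv2.COLOR_RGB2HSV)
gr=cv2.cvtColor(g,cv2.COLOR_RGB2GRAY);m=(gr<80).astype(np.uint8)
n,l,s,ce=cv2.connectedComponentsWithStats(m)
for i in range(1,n):
    if s[i,4]>200: print('disc',s[i],ce[i].round(1),ray(c,[ce[i]],.05)[0].round(4))
E
```

```text
yellow 300 [176.1 229. ] [167, 219, 19, 20] [0.4802 0.1117 0.146 ]
yellow 91 [185.6 253.5] [174, 252, 24, 4] [0.4375 0.1111 0.075 ]
blue 332 [220.9 229.9] [211, 220, 21, 21] [0.4792 0.0424 0.146 ]
blue 118 [227.3 254. ] [216, 252, 24, 5] [0.4371 0.0393 0.075 ]
red 321 [270.6 228.4] [261, 219, 20, 20] [ 0.4818 -0.0338  0.146 ]
red 118 [269.3 254. ] [258, 252, 24, 5] [ 0.4374 -0.0326  0.075 ]
white 258 [314.4 228.3] [306, 220, 18, 18] [ 0.4821 -0.101   0.146 ]
white 150 [311.  254.5] [299, 252, 25, 6] [ 0.4368 -0.1038  0.075 ]
[93 62 39] [186 149 103] [196 166  60] [197 167  61] [168 164 163] [186 182 181]
disc [263 120  26  25 517] [275.7 132.1] [ 0.6554 -0.0441  0.05  ]
disc [224 123  26  25 525] [236.3 134.9] [0.6501 0.0276 0.05  ]
disc [184 125  27  26 532] [196.9 137.5] [0.6453 0.0995 0.05  ]
disc [145 128  26  26 518] [157.9 140.3] [0.6403 0.1711 0.05  ]
```

Units first: shifts go in units of 25 mm and turns go in units of 0.1 rad. So -0.12 rad is -1.2.

```bash
python3 -m creep '[0, 0, -1.2, 0, 0, 0, 0.085, 0, 0, -1.2, 0, 0, 0, 0.085, 0, 0, -1.2, 0, 0, 0, 0.085, 0, 0, -1.2, 0, 0, 0, 0.085, 0, 0, -1.2, 0, 0, 0, 0.085, 0, 0, -1.2, 0, 0, 0, 0.085]'
python3 -m creep '[0, 0, -1.2, 0, 0, 0, 0.085, 0, 0, -1.2, 0, 0, 0, 0.085, 0, 0, -1.2, 0, 0, 0, 0.085, 0, 0, -1.2, 0, 0, 0, 0.085, 0, 0, -1.17, 0, 0, 0, 0.085, 0, 0, 0, 0, 0, 0, 0.085]'
python3 -m creep '[0, 0, 0, 1.08, 0.86, 0, 0.085, 0, 0, 0, 1.08, 0.86, 0, 0.085, 0, 0, 0, 1.08, 0.86, 0, 0.085, 0, 0, 0, 1.08, 0.86, 0, 0.085, 0, 0, 0, 1.08, 0.86, 0, 0.085, 0, 0, 0, 1.08, 0.86, 0, 0.085, 0, 0, 0, 1.08, 0.86, 0, 0.085, 0, 0, 0, 1.08, 0.86, 0, 0.085]'
python3 -m creep '[0, 0, 0, 1.08, 0.86, 0, 0.085, 0, 0, 0, 1.08, 0.86, 0, 0.085, 0, 0, 0, 1.08, 0.86, 0, 0.085, 0, 0, 0, 1.08, 0.86, 0, 0.085, 0, 0, 0, 1.08, 0.86, 0, 0.085, 0, 0, 0, 1.08, 0.86, 0, 0.085, 0, 0, 0, 1.08, 0.86, 0, 0.085, 0, 0, 0, 0, 0, 0, 0.085]'
python3 - <<'E'
from h import *
c=r.capture("wrist");cv2.imwrite("pics/w1.png",c["frame"][:,:,::-1])
o=r.observe();print(o["eef_pos"],o["orientation"],o["t"])
E
```

```text
t: 0.65
eef_pos: [0.1381, -0.5322, 0.231]
orientation: [-3.141, -0.0, 0.98]
ft_force: [-0.6, 0.6, -0.4]
finger_gap: 0.0849
grip_force: 0.0
t: 1.15
eef_pos: [0.1381, -0.5323, 0.231]
orientation: [-3.142, -0.001, 1.576]
ft_force: [-0.2, 0.9, -0.7]
finger_gap: 0.0847
grip_force: 0.0
t: 1.82
eef_pos: [0.3107, -0.3149, 0.2313]
orientation: [3.141, 0.0, 1.566]
ft_force: [1.3, -1.2, -0.2]
finger_gap: 0.0853
grip_force: 0.0
t: 2.48
eef_pos: [0.463, -0.1234, 0.2311]
orientation: [3.141, -0.001, 1.571]
ft_force: [-1.0, 0.7, -0.1]
finger_gap: 0.0851
grip_force: 0.0
[ 0.46178508 -0.12503907  0.23096508] [-3.14130722e+00 -5.19349426e-04  1.57128599e+00] 2.5333
```

View pics/w1.png

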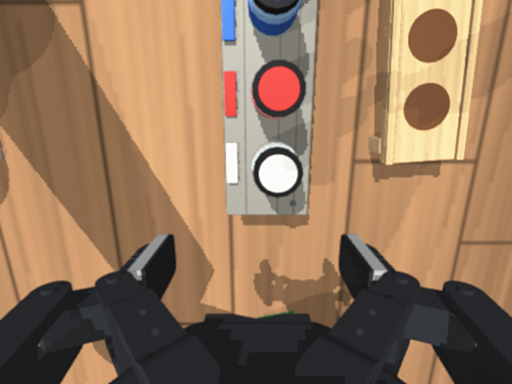

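The wrist view (right is +x, up is +y) shows white at (278,172), red at (278,88) and the two right-hand discs at about (427,107) and (433,36). I'll cross-check these against the top camera.

Run:
```python
from h import *
c=r.capture("wrist");f=c["frame"]
g=np.zeros_like(f);g[0:220,215:320]=f[0:220,215:320]
for k in('red','white'):
    for a,p,b in blobs(g,k): print(k,a,p,b,ray(c,[p],.146 if p[0]>250 else .075)[0].round(4))
m=(cv2.cvtColor(f,cv2.COLOR_RGB2GRAY)<92).astype(np.uint8);m[:,:400]=0;m[135:]=0;m[:,460:]=0
n,l,s,ce=cv2.connectedComponentsWithStats(m)
for i in range(1,n):
    if s[i,4]>200: print('disc',s[i],ce[i].round(1),ray(c,[ce[i]],.05)[0].round(4))
```

```text
red 1306 [281.   87.2] [260, 64, 42, 44] [ 0.4813 -0.036   0.146 ]
red 329 [231.7  96.4] [227, 71, 11, 43] [ 0.4365 -0.038   0.075 ]
white 5916 [245.8 120.1] [223, 0, 74, 213] [ 0.4508 -0.0616  0.075 ]
white 1063 [309.9  54.2] [301, 0, 17, 139] [ 0.5026 -0.0126  0.146 ]
white 228 [306.4 168.9] [301, 145, 9, 51] [ 0.504  -0.1004  0.146 ]
white 1168 [279.4 171.2] [260, 152, 39, 39] [ 0.4814 -0.1024  0.146 ]
white 43 [304.9 208.5] [301, 203, 7, 10] [ 0.5044 -0.1355  0.146 ]
```

Scaled: 0.034 m is 1.36, 0.023 m is 0.92.

```bash
python3 -m creep '[0, 0, 0, 0.92, 0.8, 0, 0.085, 0, 0, 0, 0, 0, 1.36, 0.085, 0, 0, 0, 0, 0, 1.36, 0.085, 0, 0, 0, 0, 0, 1.36, 0.085, 0, 0, 0, 0, 0, 1.36, 0.085, 0, 0, 0, 0, 0, 0, 0.085, 0, 0, 0, 0, 0, 0, 0.085]'
python3 -m creep '[0, 0, 0, 0, 0, 0, 0.02, 0, 0, 0, 0, 0, 0, 0.02, 0, 0, 0, 0, 0, 0, 0.02, 0, 0, 0, 0, 0, 0, 0.02, 0, 0, 0, 0, 0, 0, 0.02, 0, 0, 0, 0, 0, 0, 0.02]' 30
```

```text
t: 3.17
eef_pos: [0.4794, -0.105, 0.0949]
orientation: [-3.138, -0.001, 1.568]
ft_force: [0.2, -0.2, 0.3]
finger_gap: 0.085
grip_force: 0.0
t: 3.67
eef_pos: [0.4814, -0.1049, 0.0972]
orientation: [3.139, 0.002, 1.571]
ft_force: [-2.3, -0.7, 8.5]
finger_gap: 0.0442
grip_force: 29.5
```

```bash
python3 -m creep '[0, 0, 0, 0, 0, -1.16, 0.02, 0, 0, 0, 0, 0, -1.16, 0.02, 0, 0, 0, 0, 0, -1.16, 0.02, 0, 0, 0, 0, 0, 0, 0.02]'
python3 -m creep '[0, 0, 0, 1.36, 0.8, 0, 0.02, 0, 0, 0, 1.36, 0.8, 0, 0.02, 0, 0, 0, 1.36, 0.8, 0, 0.02, 0, 0, 0, 1.36, 0.8, 0, 0.02, 0, 0, 0, 1.36, 0.8, 0, 0.02, 0, 0, 0, 1.36, 0.8, 0, 0.02, 0, 0, 0, 1.36, 0.8, 0, 0.02, 0, 0, 0, 1.36, 0.76, 0, 0.02]'
python3 -m creep '[0, 0, 0, 0, 0, 0, 0.02, 0, 0, 0, 0, 0, 0, 0.02, 0, 0, 0, 0, 0, 0, 0.02]'
python3 - <<'E'
from h import *
for n in("top","wrist"):
    c=r.capture(n);cv2.imwrite(f"pics/{n}2.png",c["frame"][:,:,::-1])
a=cv2.imread("pics/top2.png");b=cv2.imread("pics/wrist2.png")
cv2.imwrite("pics/both2.png",cv2.resize(np.hstack([a,b]),(800,300)))
E
```

```text
t: 4.0
eef_pos: [0.4827, -0.1052, 0.1882]
orientation: [3.133, 0.003, 1.571]
ft_force: [0.6, 0.5, -0.8]
finger_gap: 0.0442
grip_force: 31.8
t: 4.67
eef_pos: [0.6403, 0.1696, 0.1824]
orientation: [3.141, 0.0, 1.571]
ft_force: [0.6, -0.4, -1.2]
finger_gap: 0.044
grip_force: 31.7
t: 4.92
eef_pos: [0.6392, 0.1677, 0.1819]
orientation: [-3.141, 0.0, 1.571]
ft_force: [0.8, -0.3, -0.7]
finger_gap: 0.044
grip_force: 31.8
```

View pics/both2.png

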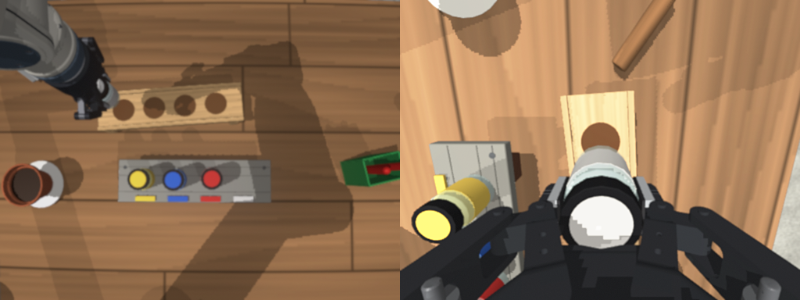

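The white jar is held upright above the left-end disc, which the wrist view shows partly hidden just ahead of it at about (600,140) in the composite. I'll lower it now.

```bash
python3 -m creep '[0, 0, 0, -0.04, 0.04, 1.2, 0.02, 0, 0, 0, 0, 0, 1.2, 0.02, 0, 0, 0, 0, 0, 1.04, 0.02, 0, 0, 0, 0, 0, 0.4, 0.02, 0, 0, 0, 0, 0, 0.24, 0.02, 0, 0, 0, 0, 0, 0, 0.02, 0, 0, 0, 0, 0, 0, 0.02]'
python3 -m creep '[0, 0, 0, 0, 0, 0.04, 0.02, 0, 0, 0, 0, 0, 0.04, 0.02, 0, 0, 0, 0, 0, 0, 0.02]'
```

```text
t: 5.6
eef_pos: [0.6413, 0.1663, 0.0818]
orientation: [3.14, -0.0, 1.57]
ft_force: [-0.8, -0.4, -0.6]
finger_gap: 0.0444
grip_force: 31.7
t: 5.85
eef_pos: [0.6409, 0.1667, 0.0791]
orientation: [3.14, -0.0, 1.571]
ft_force: [-0.3, 0.6, -0.5]
finger_gap: 0.0438
grip_force: 31.7
```

```bash
python3 -m creep '[0, 0, 0, 0, 0, 0.04, 0.02, 0, 0, 0, 0, 0, 0.04, 0.02, 0, 0, 0, 0, 0, 0, 0.02]'
python3 -m creep '[0, 0, 0, 0, 0, 0.04, 0.02, 0, 0, 0, 0, 0, 0.04, 0.02, 0, 0, 0, 0, 0, 0, 0.02]'
```

```text
t: 6.1
eef_pos: [0.6408, 0.1668, 0.0773]
orientation: [3.14, -0.0, 1.571]
ft_force: [-1.8, 0.2, 4.8]
finger_gap: 0.0442
grip_force: 32.3
t: 6.35
eef_pos: [0.6409, 0.1668, 0.0772]
orientation: [3.139, -0.0, 1.571]
ft_force: [-6.9, -1.8, 19.4]
finger_gap: 0.044
grip_force: 33.5
```

Scaled: -0.035 m is -1.4, -0.03 m is -1.2.

```bash
python3 -m creep '[0, 0, 0, 0, 0, -0.12, 0.075, 0, 0, 0, 0, 0, 0, 0.075, 0, 0, 0, 0, 0, 0, 0.075, 0, 0, 0, 0, 0, 0, 0.075, 0, 0, 0, 0, 0, -0.8, 0.085, 0, 0, 0, 0, 0, -1.2, 0.085, 0, 0, 0, 0, 0, -1.4, 0.085, 0, 0, 0, 0, 0, -1.4, 0.085]'
python3 -m creep '[0, 0, 0, -1.008, -0.796, 0, 0.085, 0, 0, 0, -1.008, -0.796, 0, 0.085, 0, 0, 0, -1.008, -0.796, 0, 0.085, 0, 0, 0, -1.008, -0.796, 0, 0.085, 0, 0, 0, -1.008, -0.796, 0, 0.085, 0, 0, 0, -1.008, -0.796, 0, 0.085, 0, 0, 0, -1.008, -0.796, 0, 0.085, 0, 0, 0, -1.008, -0.796, 0, 0.085]'
python3 -m creep '[0, 0, 0, 0, 0, 0, 0.085, 0, 0, 0, 0, 0, 0, 0.085, 0, 0, 0, 0, 0, 0, 0.085]'
python3 - <<'E'
from h import *
for n in("top","wrist"):
    c=r.capture(n);cv2.imwrite(f"pics/{n}3.png",c["frame"][:,:,::-1])
    f=c["frame"]
    for k in('white','red'):
        for a,p,b in blobs(f,k,100): print(n,k,a,p,b,ray(c,[p],.126 if k=='white' else .146)[0].round(4))
a=cv2.imread("pics/top3.png");b=cv2.imread("pics/wrist3.png")
cv2.imwrite("pics/both3.png",cv2.resize(np.hstack([a,b]),(800,300)))
E
```

```text
t: 7.02
eef_pos: [0.6401, 0.1666, 0.1978]
orientation: [-3.14, 0.0, 1.571]
ft_force: [1.7, 1.0, -0.3]
finger_gap: 0.0848
grip_force: 0.0
t: 7.68
eef_pos: [0.4802, -0.0359, 0.197]
orientation: [-3.141, -0.0, 1.571]
ft_force: [-0.3, -0.1, 0.4]
finger_gap: 0.0854
grip_force: 0.0
t: 7.93
eef_pos: [0.4817, -0.035, 0.1973]
orientation: [3.141, -0.0, 1.57]
ft_force: [-1.0, -0.1, 0.0]
finger_gap: 0.0851
grip_force: 0.0
wrist white 5831 [219.8 147.3] [197, 0, 54, 297] [0.4541 0.0095 0.126 ]
wrist white 2825 [290.6 130.1] [279, 0, 23, 283] [0.5083 0.0224 0.126 ]
wrist white 977 [241.9 249.3] [228, 222, 33, 53] [ 0.4698 -0.0772  0.126 ]
wrist white 490 [269.4 260.7] [262, 244, 16, 35] [ 0.4935 -0.088   0.126 ]
wrist red 456 [210.3 184.5] [204, 164, 13, 42] [ 0.4489 -0.0152  0.146 ]
wrist red 193 [255.9 172.4] [235, 167, 42, 17] [ 0.482  -0.0063  0.146 ]
wrist red 1441 [254.3 210.5] [233, 190, 44, 42] [ 0.4808 -0.0352  0.146 ]
```

View pics/both3.png

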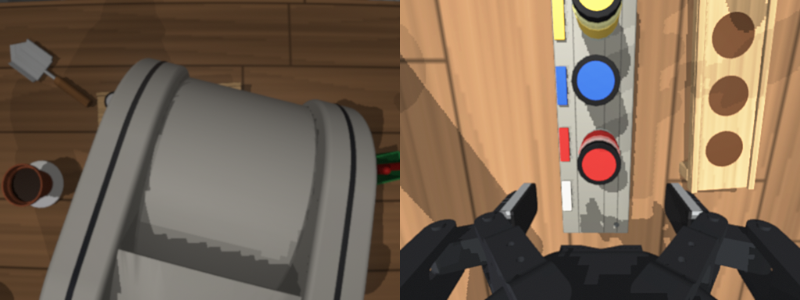

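Top is blocked by the arm here, but the wrist view shows red straight ahead and three discs at full-image (419,190), (420,122) and (426,43). I'll measure those discs and check the white jar in the scene view.

Run:
```python
from h import *
c=r.capture("wrist");f=c["frame"]
m=(cv2.cvtColor(f,cv2.COLOR_RGB2GRAY)<92).astype(np.uint8);m[:,:385]=0;m[225:]=0;m[:,455:]=0
n,l,s,ce=cv2.connectedComponentsWithStats(m)
for i in range(1,n):
    if s[i,4]>200: print('disc',s[i],ce[i].round(1),ray(c,[ce[i]],.05)[0].round(4))
c=r.capture("scene");f=c["frame"];cv2.imwrite("pics/s4.png",cv2.resize(f[120:270,230:430,::-1],(800,600),interpolation=cv2.INTER_CUBIC))
```

```text
disc [422  16  31  26 567] [437.4  28. ] [0.6526 0.1132 0.05  ]
disc [427  46  25  27 214] [439.7  60.6] [0.6596 0.085  0.05  ]
disc [398  98  47  38 929] [426.4 116.4] [0.6551 0.0329 0.05  ]
```

View pics/s4.png

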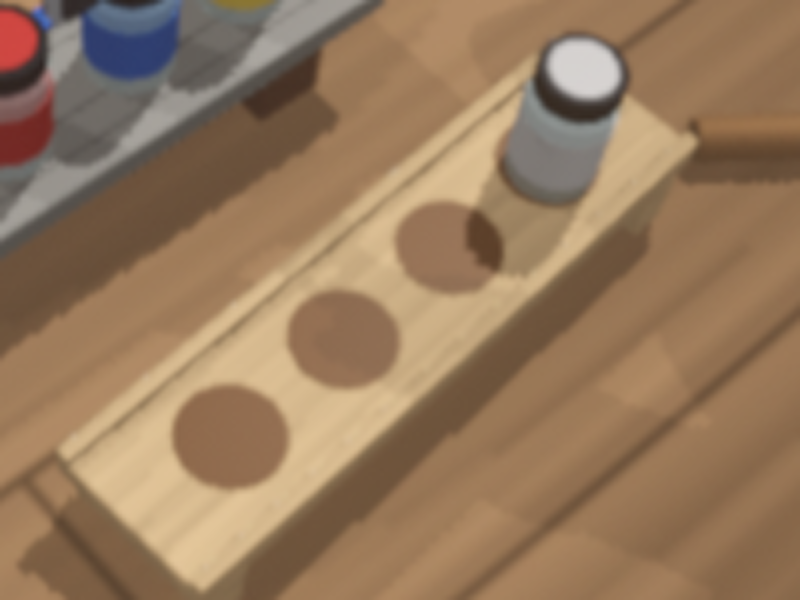

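In the scene view the white jar (dot at crop (582,70)) stands upright on the end disc. A cork sliver shows on its left and none below, so it looks a few mm off. I'll measure it against the discs in that same view.

```bash
cat >> h.py <<'E'
def scene():
    c=r.capture("scene");f=c["frame"];out={}
    h=cv2.cvtColor(f,cv2.COLOR_RGB2HSV).astype(int)
    poly=cv2.fillPoly(np.zeros(f.shape[:2],np.uint8),[np.array([[250,232],[362,140],[400,154],[280,262]])],1)
    m=((f.astype(int).sum(2)<370)&(poly>0)).astype(np.uint8)
    m=cv2.morphologyEx(m,cv2.MORPH_OPEN,np.ones((3,3),np.uint8))
    n,l,s,ce=cv2.connectedComponentsWithStats(m)
    for i in range(1,n):
        if s[i,4]>150: print('disc',s[i],ray(c,[ce[i]],.05)[0].round(4))
    return c
E
python3 - <<'E'
from h import *
c=scene();f=c["frame"]
for p in [(287,229),(315,204),(342,181),(366,160),(375,140),(330,155),(355,170)]: print(p,f[p[1],p[0]])
g=np.zeros_like(f);g[120:155,355:395]=f[120:155,355:395]
gr=cv2.cvtColor(g,cv2.COLOR_RGB2GRAY)
hs=cv2.cvtColor(g,cv2.COLOR_RGB2HSV)
m=((hs[...,1]<35)&(gr>150)).astype(np.uint8);n,l,s,ce=cv2.connectedComponentsWithStats(m)
for i in range(1,n):
    if s[i,4]>40: print('white',s[i],ray(c,[ce[i]],.126)[0].round(4))
E
```

```text
disc [354 152  24  21 330] [0.642  0.1607 0.05  ]
disc [330 171  27  22 465] [0.646  0.0986 0.05  ]
disc [303 193  26  23 482] [0.6497 0.0251 0.05  ]
disc [274 217  27  25 537] [ 0.6551 -0.0472  0.05  ]
(287, 229) [145 108  79]
(315, 204) [142 108  81]
(342, 181) [153 117  88]
(366, 160) [125 120 116]
(375, 140) [214 210 208]
(330, 155) [160 124  91]
(355, 170) [153 128  95]
white [367 130  18  15 207] [0.6416 0.1685 0.126 ]
```

White sits within about 1.5 mm of its disc's centre, measured in one consistent frame. Next is red.

```bash
python3 -m creep '[0, 0, 0, 0, 0, 1.36, 0.085, 0, 0, 0, 0, 0, 1.36, 0.085, 0, 0, 0, 0, 0, 1.36, 0.085, 0, 0, 0, 0, 0, 0, 0.085, 0, 0, 0, 0, 0, 0, 0.085]'
python3 -m creep '[0, 0, 0, 0, 0, 0, 0.02, 0, 0, 0, 0, 0, 0, 0.02, 0, 0, 0, 0, 0, 0, 0.02, 0, 0, 0, 0, 0, 0, 0.02, 0, 0, 0, 0, 0, 0, 0.02, 0, 0, 0, 0, 0, 0, 0.02]' 30
```

```text
t: 8.6
eef_pos: [0.4807, -0.0344, 0.0947]
orientation: [-3.138, -0.001, 1.572]
ft_force: [0.7, -0.5, 1.2]
finger_gap: 0.085
grip_force: 0.0
t: 9.1
eef_pos: [0.4822, -0.0351, 0.0969]
orientation: [3.139, 0.001, 1.571]
ft_force: [-0.1, 1.6, 6.3]
finger_gap: 0.044
grip_force: 29.9
```

Scaled: -0.029 m is -1.16.

```bash
python3 -m creep '[0, 0, 0, 0, 0, -1.16, 0.02, 0, 0, 0, 0, 0, -1.16, 0.02, 0, 0, 0, 0, 0, -1.16, 0.02, 0, 0, 0, 0, 0, 0, 0.02]'
python3 -m creep '[0, 0, 0, 0.668, 0.816, 0, 0.02, 0, 0, 0, 0.668, 0.816, 0, 0.02, 0, 0, 0, 0.668, 0.816, 0, 0.02, 0, 0, 0, 0.668, 0.816, 0, 0.02, 0, 0, 0, 0.668, 0.816, 0, 0.02, 0, 0, 0, 0.668, 0.816, 0, 0.02, 0, 0, 0, 0.668, 0.816, 0, 0.02, 0, 0, 0, 0.668, 0.816, 0, 0.02]'
python3 -m creep '[0, 0, 0, 0, 0, 0, 0.02, 0, 0, 0, 0, 0, 0.8, 0.02, 0, 0, 0, 0, 0, 1.2, 0.02, 0, 0, 0, 0, 0, 1.2, 0.02, 0, 0, 0, 0, 0, 0.6, 0.02, 0, 0, 0, 0, 0, 0.2, 0.02, 0, 0, 0, 0, 0, 0, 0.02, 0, 0, 0, 0, 0, 0, 0.02]'
```

```text
t: 9.43
eef_pos: [0.4836, -0.0355, 0.1882]
orientation: [3.133, 0.002, 1.571]
ft_force: [0.8, -0.7, -0.8]
finger_gap: 0.044
grip_force: 32.2
t: 10.1
eef_pos: [0.6454, 0.0996, 0.1823]
orientation: [3.141, 0.0, 1.571]
ft_force: [0.6, -0.9, -1.8]
finger_gap: 0.0438
grip_force: 32.1
t: 10.77
eef_pos: [0.645, 0.0985, 0.0833]
orientation: [3.14, -0.0, 1.571]
ft_force: [1.1, -0.3, -0.3]
finger_gap: 0.0441
grip_force: 32.1
```

Scaled: 0.003 m is 0.12, 0.002 m is 0.08.

```bash
python3 -m creep '[0, 0, 0, 0, 0, 0.12, 0.02, 0, 0, 0, 0, 0, 0.08, 0.02, 0, 0, 0, 0, 0, 0.06, 0.02, 0, 0, 0, 0, 0, 0, 0.02, 0, 0, 0, 0, 0, 0, 0.02]'
python3 -m creep '[0, 0, 0, 0, 0, 0, 0.075, 0, 0, 0, 0, 0, 0, 0.075, 0, 0, 0, 0, 0, 0, 0.075, 0, 0, 0, 0, 0, 0, 0.075, 0, 0, 0, 0, 0, -0.8, 0.085, 0, 0, 0, 0, 0, -1.2, 0.085, 0, 0, 0, 0, 0, -1.4, 0.085, 0, 0, 0, 0, 0, -1.4, 0.085]'
python3 -m creep '[0, 0, 0, -0.284, -0.828, 0, 0.085, 0, 0, 0, -0.284, -0.828, 0, 0.085, 0, 0, 0, -0.284, -0.828, 0, 0.085, 0, 0, 0, -0.284, -0.828, 0, 0.085, 0, 0, 0, -0.284, -0.828, 0, 0.085, 0, 0, 0, -0.284, -0.828, 0, 0.085, 0, 0, 0, -0.284, -0.828, 0, 0.085, 0, 0, 0, -0.284, -0.828, 0, 0.085]'
python3 -m creep '[0, 0, 0, 0, 0, 0, 0.085, 0, 0, 0, 0, 0, 0, 0.085, 0, 0, 0, 0, 0, 0, 0.085]'
python3 - <<'E'
from h import *
c=r.capture("wrist");f=c["frame"]
for a,p,b in blobs(f,'blue',100): print('blue',a,p,b,ray(c,[p],.146)[0].round(4))
c=scene();f=c["frame"]
cv2.imwrite("pics/s5.png",cv2.resize(f[120:270,230:430,::-1],(800,600),interpolation=cv2.INTER_CUBIC))
for a,p,b in blobs(f,'red',30): print('red',a,p,b,ray(c,[p],.126)[0].round(4))
E
```

```text
t: 11.18
eef_pos: [0.6451, 0.0986, 0.077]
orientation: [3.14, 0.0, 1.571]
ft_force: [-0.6, -1.0, 7.2]
finger_gap: 0.044
grip_force: 32.8
t: 11.85
eef_pos: [0.6441, 0.0986, 0.1967]
orientation: [-3.14, 0.0, 1.571]
ft_force: [0.8, -0.6, 0.9]
finger_gap: 0.0849
grip_force: 0.0
t: 12.52
eef_pos: [0.4779, 0.0415, 0.1957]
orientation: [3.142, 0.0, 1.571]
ft_force: [0.2, -0.6, 0.1]
finger_gap: 0.0849
grip_force: 0.0
t: 12.77
eef_pos: [0.4796, 0.0418, 0.1961]
orientation: [3.141, -0.0, 1.571]
ft_force: [0.7, 0.8, -0.0]
finger_gap: 0.0852
grip_force: 0.0
blue 469 [212.4 189.3] [206, 169, 13, 42] [0.4482 0.058  0.146 ]
blue 228 [255.3 173.3] [234, 168, 43, 17] [0.4793 0.0697 0.146 ]
blue 1504 [253.8 211.2] [232, 190, 45, 43] [0.4781 0.0411 0.146 ]
disc [ 329  150   50   45 1328] [0.6443 0.1249 0.05  ]
disc [303 193  28  23 518] [0.6506 0.0266 0.05  ]
disc [274 217  27  25 537] [ 0.6551 -0.0472  0.05  ]
red 51 [215.1 139.6] [208, 134, 16, 11] [ 0.47   -0.0608  0.126 ]
red 160 [343.  181.5] [333, 173, 23, 15] [0.6728 0.0549 0.126 ]
red 284 [ 60.2 258.6] [50, 244, 21, 32] [ 0.5033 -0.3858  0.126 ]
red 281 [ 43.9 274.6] [30, 264, 30, 23] [ 0.5112 -0.4198  0.126 ]
```

View pics/s5.png

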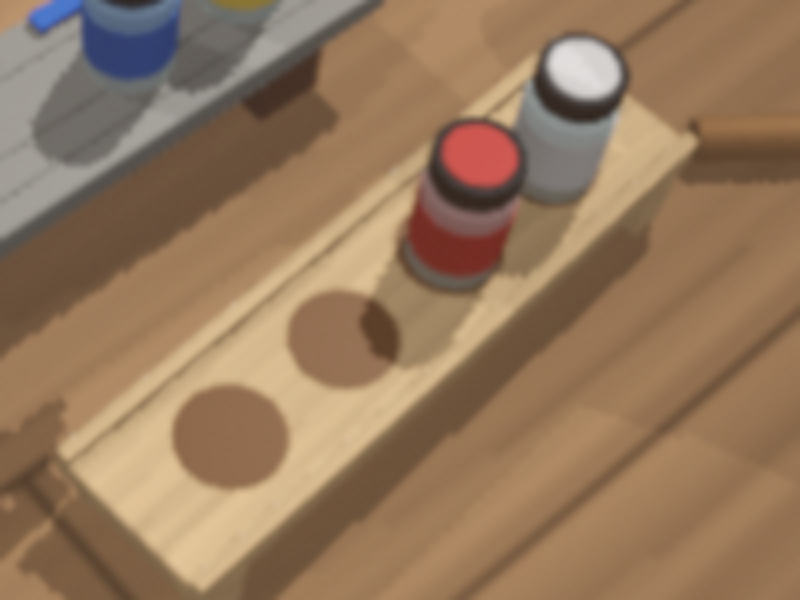

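Red stands on its disc: its base is centred near crop x 455, against 449 for the disc, so about 2 mm off at most. Next is blue.

Scaled: 0.034 m is 1.36, 0.033 m is 1.32.

```bash
python3 -m creep '[0, 0, 0, 0, 0, 1.36, 0.085, 0, 0, 0, 0, 0, 1.36, 0.085, 0, 0, 0, 0, 0, 1.32, 0.085, 0, 0, 0, 0, 0, 0, 0.085, 0, 0, 0, 0, 0, 0, 0.085]'
python3 -m creep '[0, 0, 0, 0, 0, 0, 0.02, 0, 0, 0, 0, 0, 0, 0.02, 0, 0, 0, 0, 0, 0, 0.02, 0, 0, 0, 0, 0, 0, 0.02, 0, 0, 0, 0, 0, 0, 0.02, 0, 0, 0, 0, 0, 0, 0.02]' 30
python3 -m creep '[0, 0, 0, 0, 0, -1.16, 0.02, 0, 0, 0, 0, 0, -1.16, 0.02, 0, 0, 0, 0, 0, -1.16, 0.02, 0, 0, 0, 0, 0, 0, 0.02]'
python3 -m creep '[0, 0, 0, -0.08, 0.848, 0, 0.02, 0, 0, 0, -0.08, 0.848, 0, 0.02, 0, 0, 0, -0.08, 0.848, 0, 0.02, 0, 0, 0, -0.08, 0.848, 0, 0.02, 0, 0, 0, -0.08, 0.848, 0, 0.02, 0, 0, 0, -0.08, 0.848, 0, 0.02, 0, 0, 0, -0.08, 0.848, 0, 0.02, 0, 0, 0, -0.08, 0.848, 0, 0.02]'
python3 -m creep '[0, 0, 0, 0, 0, 0, 0.02, 0, 0, 0, 0, 0, 0.8, 0.02, 0, 0, 0, 0, 0, 1.2, 0.02, 0, 0, 0, 0, 0, 1.2, 0.02, 0, 0, 0, 0, 0, 0.6, 0.02, 0, 0, 0, 0, 0, 0.2, 0.02, 0, 0, 0, 0, 0, 0, 0.02, 0, 0, 0, 0, 0, 0, 0.02]'
```

```text
t: 13.28
eef_pos: [0.4786, 0.0421, 0.094]
orientation: [-3.138, -0.0, 1.571]
ft_force: [-0.1, -0.8, 0.6]
finger_gap: 0.0854
grip_force: 0.0
t: 13.78
eef_pos: [0.4798, 0.0418, 0.0965]
orientation: [3.139, 0.0, 1.571]
ft_force: [-1.8, 0.4, 7.2]
finger_gap: 0.0441
grip_force: 29.7
t: 14.12
eef_pos: [0.4813, 0.0417, 0.1877]
orientation: [3.133, 0.001, 1.571]
ft_force: [0.8, -0.9, -1.2]
finger_gap: 0.0441
grip_force: 31.8
t: 14.78
eef_pos: [0.6495, 0.0257, 0.1818]
orientation: [3.141, -0.0, 1.571]
ft_force: [0.8, 0.3, -1.2]
finger_gap: 0.0442
grip_force: 31.7
t: 15.45
eef_pos: [0.6489, 0.0258, 0.0828]
orientation: [3.14, 0.0, 1.571]
ft_force: [1.0, 0.2, -1.3]
finger_gap: 0.0437
grip_force: 31.7
```

Scaled: 0.003 m is 0.12, 0.002 m is 0.08.

```bash
python3 -m creep '[0, 0, 0, 0, 0, 0.12, 0.02, 0, 0, 0, 0, 0, 0.08, 0.02, 0, 0, 0, 0, 0, 0.06, 0.02, 0, 0, 0, 0, 0, 0, 0.02, 0, 0, 0, 0, 0, 0, 0.02]'
python3 -m creep '[0, 0, 0, 0, 0, 0, 0.075, 0, 0, 0, 0, 0, 0, 0.075, 0, 0, 0, 0, 0, 0, 0.075, 0, 0, 0, 0, 0, 0, 0.075, 0, 0, 0, 0, 0, -0.8, 0.085, 0, 0, 0, 0, 0, -1.2, 0.085, 0, 0, 0, 0, 0, -1.4, 0.085, 0, 0, 0, 0, 0, -1.4, 0.085]'
python3 -m creep '[0, 0, 0, 0.428, -0.844, 0, 0.085, 0, 0, 0, 0.428, -0.844, 0, 0.085, 0, 0, 0, 0.428, -0.844, 0, 0.085, 0, 0, 0, 0.428, -0.844, 0, 0.085, 0, 0, 0, 0.428, -0.844, 0, 0.085, 0, 0, 0, 0.428, -0.844, 0, 0.085, 0, 0, 0, 0.428, -0.844, 0, 0.085, 0, 0, 0, 0.428, -0.844, 0, 0.085]'
python3 -m creep '[0, 0, 0, 0, 0, 0, 0.085, 0, 0, 0, 0, 0, 0, 0.085, 0, 0, 0, 0, 0, 0, 0.085]'
python3 - <<'E'
from h import *
c=r.capture("wrist");f=c["frame"]
for a,p,b in blobs(f,'yellow',300): print('yellow',a,p,b,ray(c,[p],.146)[0].round(4))
c=scene();f=c["frame"]
cv2.imwrite("pics/s6.png",cv2.resize(f[120:270,230:430,::-1],(800,600),interpolation=cv2.INTER_CUBIC))
E
```

```text
t: 15.87
eef_pos: [0.6491, 0.0258, 0.0766]
orientation: [3.14, 0.0, 1.571]
ft_force: [-2.1, 0.0, 6.3]
finger_gap: 0.0438
grip_force: 32.3
t: 16.53
eef_pos: [0.6481, 0.0259, 0.1962]
orientation: [-3.14, -0.0, 1.571]
ft_force: [0.3, 0.7, 0.4]
finger_gap: 0.0853
grip_force: 0.0
t: 17.2
eef_pos: [0.4787, 0.1118, 0.1952]
orientation: [3.142, -0.0, 1.571]
ft_force: [0.3, 0.5, -0.8]
finger_gap: 0.085
grip_force: 0.0
t: 17.45
eef_pos: [0.4804, 0.1113, 0.1955]
orientation: [3.141, 0.0, 1.571]
ft_force: [0.2, 0.3, 0.4]
finger_gap: 0.0848
grip_force: 0.0
disc [ 302  151   77   67 2037] [0.6464 0.0836 0.05  ]
disc [274 217  29  25 580] [ 0.6558 -0.0457  0.05  ]
```

View pics/s6.png

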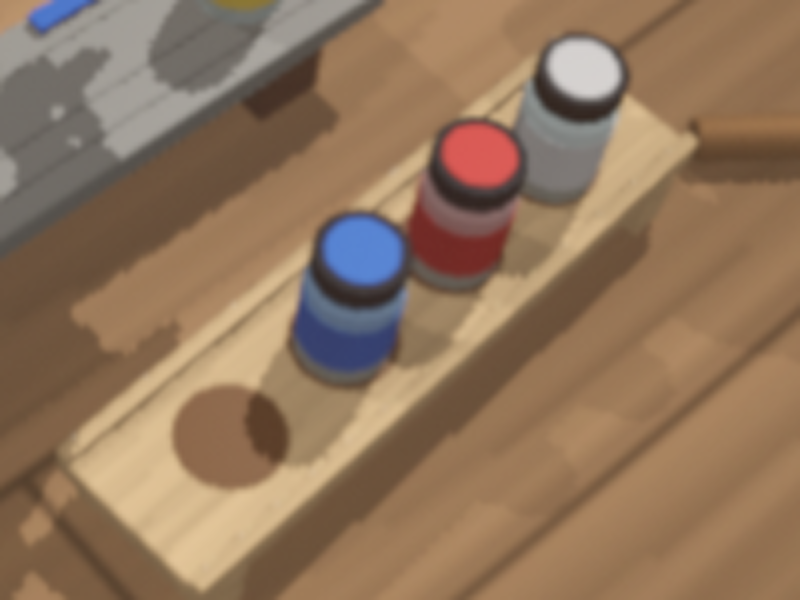

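Blue's base (centred at crop x 346, disc 343) is well placed. Last is yellow, going to the right-end disc.

Scaled: 0.034 m is 1.36, 0.033 m is 1.32.

```bash
python3 -m creep '[0, 0, 0, 0, 0, 1.36, 0.085, 0, 0, 0, 0, 0, 1.36, 0.085, 0, 0, 0, 0, 0, 1.32, 0.085, 0, 0, 0, 0, 0, 0, 0.085, 0, 0, 0, 0, 0, 0, 0.085]'
python3 -m creep '[0, 0, 0, 0, 0, 0, 0.02, 0, 0, 0, 0, 0, 0, 0.02, 0, 0, 0, 0, 0, 0, 0.02, 0, 0, 0, 0, 0, 0, 0.02, 0, 0, 0, 0, 0, 0, 0.02, 0, 0, 0, 0, 0, 0, 0.02]' 30
python3 -m creep '[0, 0, 0, 0, 0, -1.16, 0.02, 0, 0, 0, 0, 0, -1.16, 0.02, 0, 0, 0, 0, 0, -1.16, 0.02, 0, 0, 0, 0, 0, 0, 0.02]'
python3 -m creep '[0, 0, 0, -0.784, 0.872, 0, 0.02, 0, 0, 0, -0.784, 0.872, 0, 0.02, 0, 0, 0, -0.784, 0.872, 0, 0.02, 0, 0, 0, -0.784, 0.872, 0, 0.02, 0, 0, 0, -0.784, 0.872, 0, 0.02, 0, 0, 0, -0.784, 0.872, 0, 0.02, 0, 0, 0, -0.784, 0.872, 0, 0.02, 0, 0, 0, -0.784, 0.872, 0, 0.02]'
python3 -m creep '[0, 0, 0, 0, 0, 0, 0.02, 0, 0, 0, 0, 0, 0.8, 0.02, 0, 0, 0, 0, 0, 1.2, 0.02, 0, 0, 0, 0, 0, 1.2, 0.02, 0, 0, 0, 0, 0, 0.56, 0.02, 0, 0, 0, 0, 0, 0.2, 0.02, 0, 0, 0, 0, 0, 0, 0.02, 0, 0, 0, 0, 0, 0, 0.02]'
```

```text
t: 17.97
eef_pos: [0.4794, 0.111, 0.0935]
orientation: [-3.138, 0.0, 1.57]
ft_force: [-0.1, 0.0, 0.4]
finger_gap: 0.0852
grip_force: 0.0
t: 18.47
eef_pos: [0.4806, 0.1114, 0.096]
orientation: [3.139, -0.0, 1.571]
ft_force: [-1.4, -0.4, 7.0]
finger_gap: 0.0442
grip_force: 29.7
t: 18.8
eef_pos: [0.4821, 0.1116, 0.1872]
orientation: [3.133, -0.001, 1.571]
ft_force: [-0.8, -0.6, -0.9]
finger_gap: 0.0441
grip_force: 31.8
t: 19.47
eef_pos: [0.6551, -0.0464, 0.1813]
orientation: [3.141, 0.0, 1.571]
ft_force: [0.9, 0.6, -1.6]
finger_gap: 0.0444
grip_force: 31.8
t: 20.13
eef_pos: [0.6546, -0.0453, 0.0833]
orientation: [3.141, 0.0, 1.571]
ft_force: [-0.0, -0.3, -0.5]
finger_gap: 0.0441
grip_force: 31.8
```

Scaled: 0.004 m is 0.16, 0.002 m is 0.08.

```bash
python3 -m creep '[0, 0, 0, 0, 0, 0.16, 0.02, 0, 0, 0, 0, 0, 0.08, 0.02, 0, 0, 0, 0, 0, 0.06, 0.02, 0, 0, 0, 0, 0, 0, 0.02, 0, 0, 0, 0, 0, 0, 0.02]'
python3 -m creep '[0, 0, 0, 0, 0, 0, 0.075, 0, 0, 0, 0, 0, 0, 0.075, 0, 0, 0, 0, 0, 0, 0.075, 0, 0, 0, 0, 0, 0, 0.075, 0, 0, 0, 0, 0, -0.8, 0.085, 0, 0, 0, 0, 0, -1.2, 0.085, 0, 0, 0, 0, 0, -1.4, 0.085, 0, 0, 0, 0, 0, -1.4, 0.085]'
python3 -m creep '[0, 0, 0, -1.2, -1, 0, 0.085, 0, 0, 0, -1.2, -1, 0, 0.085, 0, 0, 0, -1.2, -1, 0, 0.085, 0, 0, 0, -1.2, -1, 0, 0.085, 0, 0, 0, -1.2, -1, 0, 0.085, 0, 0, 0, -1.2, -1, 0, 0.085, 0, 0, 0, -1.2, -1, 0, 0.085, 0, 0, 0, -1.2, -1, 0, 0.085]'
python3 -m creep '[0, 0, 0, -1.2, -1, 0, 0.085, 0, 0, 0, -1.2, -1, 0, 0.085, 0, 0, 0, -1.2, -1, 0, 0.085, 0, 0, 0, -1.2, -1, 0, 0.085, 0, 0, 0, 0, 0, 0, 0.085, 0, 0, 0, 0, 0, 0, 0.085, 0, 0, 0, 0, 0, 0, 0.085, 0, 0, 0, 0, 0, 0, 0.085]'
python3 - <<'E'
from h import *
c=r.capture("top");f=c["frame"]
cv2.imwrite("pics/t7.png",cv2.resize(f[80:200,110:330,::-1],(792,432),interpolation=cv2.INTER_CUBIC))
g=np.zeros_like(f);g[95:175,120:320]=f[95:175,120:320]
for k in('white','red','blue','yellow'):
    for a,p,b in blobs(g,k,120):print(k,a,p,ray(c,[p],.126)[0].round(4))
print("discs L-R: .6403,.1711 .6453,.0995 .6501,.0276 .6554,-.0441")
E
```

```text
t: 20.55
eef_pos: [0.6546, -0.0454, 0.0761]
orientation: [3.14, 0.0, 1.571]
ft_force: [-2.4, -0.9, 6.1]
finger_gap: 0.0444
grip_force: 32.4
t: 21.22
eef_pos: [0.6537, -0.0453, 0.1956]
orientation: [-3.14, -0.0, 1.571]
ft_force: [1.5, -0.7, 1.1]
finger_gap: 0.085
grip_force: 0.0
t: 21.88
eef_pos: [0.4528, -0.2865, 0.1949]
orientation: [3.141, 0.0, 1.571]
ft_force: [1.1, -0.1, -0.1]
finger_gap: 0.0851
grip_force: 0.0
t: 22.55
eef_pos: [0.3548, -0.4045, 0.1948]
orientation: [3.142, -0.0, 1.572]
ft_force: [0.1, 0.3, 0.6]
finger_gap: 0.0848
grip_force: 0.0
white 223 [145.3 128.9] [0.6424 0.1706 0.126 ]
red 302 [188.4 126.1] [0.6468 0.0998 0.126 ]
blue 270 [233.5 123.6] [0.6507 0.0263 0.126 ]
yellow 300 [277.6 120.2] [ 0.6564 -0.0452  0.126 ]
discs L-R: .6403,.1711 .6453,.0995 .6501,.0276 .6554,-.0441
```

View pics/t7.png

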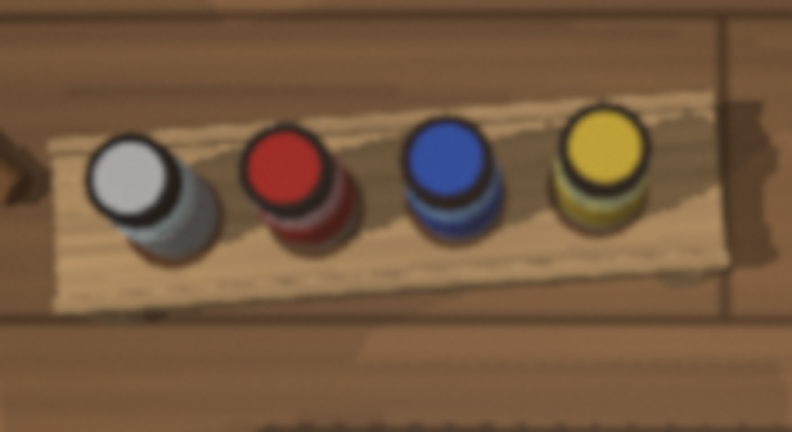

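From left to right the rack now holds white, red, blue and yellow, all upright. Each is within about 2 mm of its disc centre and the arm is clear, so I'm handing in.

```bash
python3 -c "
from plant import r
print(r.hand_in())"
```

```text
the job is handed in; nothing more can be done
None
```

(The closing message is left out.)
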